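# Fill the soap tin and clamp it against the wind

### The job

Tip all five chunks of pink soap from the red scoop into the open steel canister and set the scoop back down upright on the tiles. Then, so that the wind cannot take the canister, pump the bar clamp's trigger until its jaw nips the canister firmly against the fixed jaw, gently enough not to dent it, moving the jaw by the trigger alone. Finish while still holding the trigger squeezed, so that the jaw keeps pressing; leave the jar, the brush and the canister's lid where they are.

Things in the scene. Friction and masses are not known exactly. Their poses are not given: they have to be found in the camera images.
- canister: Open stainless steel canister, straight round wall, outer diameter 100 mm, height 110 mm, wall 3 mm, floor 4 mm, about 0.25 kg. Stands loose on the clamp's board between its two jaws, a few mm short of the fixed jaw. It dents if the jaw presses it with more than 35 N. Origin: centre of its underside; z up its axis.
- clamp: One-hand ratchet bar clamp, black, on a wooden board (335 x 90 x 12 mm, x = -135 to 200 mm) fixed to the ledge. Origin on the ledge surface under the clamp's axis (y = 0); x is the direction in which the jaw pushes, z up. Black housing: x = -140 to -70 mm, 40 mm wide, up to z = 96 mm. From it stand the handle and, 34 mm further along x, the orange trigger.
- handle (a point): Middle of the clamp's fixed black handle at the height to grip: x = -117 mm, z = 127 mm of the clamp. The handle is 20 mm thick along the clamp's x plus a 2 mm orange strip on its back, 28 mm wide, its top at z = 154 mm. To pump, from above put one finger behind it and one in front of the trigger's bar, close along the clamp's x, then open.
- trigger (a joint): Trigger lever: 0 = released, 0.4 rad = squeezed home to the handle; top at z = 148 mm. A spring (3 N rising to 6 N at its bar) returns it. A full squeeze moves the jaw 12 mm (the first 6 to 13); it must come nearly fully back before the next; the jaw stays. Jaw force = 1.2 x (squeeze - spring) - 4 N drag. A squeeze of 9 N just moves the jaw. If the jaw is stopped, the trigger stops part-way.
- roll: Round orange cross bar of the trigger, the part to press: 18 mm thick, 28 mm long across the clamp; it swings with the trigger. Origin: its centre, 40 mm above the trigger's hinge (hinge at x = -83 mm, z = 88 mm of the clamp). Its front and the handle's back are 63 mm apart when released, 46 mm when squeezed home.
- jaw: Moving jaw, orange, with a black rubber pad 56 mm wide, 50 mm high, on a toothed steel bar 12 x 10 mm that runs back through the housing. Origin on the pad's face, 50 mm above the ledge; it slides along the clamp's x from x = 28 mm by up to 55 mm. Starts 20 to 40 mm short of the canister. To be driven by the trigger only, not pushed by hand.
- anvil: Fixed jaw of the clamp, orange, with a black rubber pad 56 x 50 mm, beyond the canister. Origin: centre of the pad's face, at x = 168 mm, z = 56 mm of the clamp; the pad faces the clamp's -x.
- scoop: Red plastic scoop, a box open on top and in front: 94 mm long, 66 mm wide, floor and walls 3 mm, walls 40 mm high (22 mm in the last 22 mm at the mouth). Origin: centre of the underside; x towards the mouth, z up. Back wall at x = -48 mm, lip of the mouth at +46 mm. Grip bar along x above the rear: x = -62 to 13 mm, 18 mm wide, z = 70 to 86 mm, on a post at the back. 0.09 kg empty.
- jar: Bystander: closed glass jar with white cap, 68 mm across, 110 mm tall. Origin: centre of its underside.
- brush: Bystander: green scrub brush lying bristles down, 130 x 52 x 40 mm, long side along x. Origin: centre of its underside.
- tin_lid: Bystander: the canister's steel screw-top lid lying flat, 106 mm across, 30 mm tall. Origin: centre of its underside.
- soap0: Chunk of pink laundry soap, 17 x 15 x 14 mm, 12 g, lying in the scoop; it slides out once the floor is tilted mouth-down well past 35 degrees (60 is sure). Origin: centre of its underside, which turns with it.
- soap1: Chunk of pink laundry soap, 17 x 15 x 14 mm, 12 g, lying in the scoop; it slides out once the floor is tilted mouth-down well past 35 degrees (60 is sure). Origin: centre of its underside, which turns with it.
- soap2: Chunk of pink laundry soap, 17 x 15 x 14 mm, 12 g, lying in the scoop; it slides out once the floor is tilted mouth-down well past 35 degrees (60 is sure). Origin: centre of its underside, which turns with it.
- soap3: Chunk of pink laundry soap, 17 x 15 x 14 mm, 12 g, lying in the scoop; it slides out once the floor is tilted mouth-down well past 35 degrees (60 is sure). Origin: centre of its underside, which turns with it.
- soap4: Chunk of pink laundry soap, 17 x 15 x 14 mm, 12 g, lying in the scoop; it slides out once the floor is tilted mouth-down well past 35 degrees (60 is sure). Origin: centre of its underside, which turns with it.

How it is judged:
On the way, in this order (a step that is already met when the one before it is completed fails the run):
1. all five soap chunks are in the canister (horizontal distance between each of soap0, soap1, soap2, soap3, soap4 and canister below 0.05 m and z of soap0 in the frame of canister between 0 and 0.095 m and z of soap1 in the frame of canister between 0 and 0.095 m and z of soap2 in the frame of canister between 0 and 0.095 m and z of soap3 in the frame of canister between 0 and 0.095 m and z of soap4 in the frame of canister between 0 and 0.095 m), for 0.2 s.
2. the scoop stands upright on the ledge, let go (height (world z) of scoop below 0.012 m and angle between scoop's own z axis and vertical below 0.15 rad and contact force between the fingers and scoop below 0.1 N), for 0.2 s.
3. with the trigger held, the jaw nips the canister against the fixed jaw (contact force between jaw and canister between 3 and 35 N and contact force between anvil and canister above 2 N and contact force between the fingers and roll above 3 N and value of joint trigger above 0.03 rad), for 0.2 s.
At the end, for the whole second after the job is handed in: Fingers hold the trigger squeezed (over 3 N on its bar, past 0.03 rad); the jaw presses the canister with 3 to 35 N, and it the fixed jaw with over 2 N; canister upright within 0.1 rad, all five soap chunks inside; scoop on the ledge, upright within 0.15 rad, let go (all of step 1 and all of step 2 and all of step 3 and angle between canister's own z axis and vertical below 0.1 rad); the arm keeps its last pose, push and grip.
It fails at once if the canister is dented: the jaw presses it with more than 35 N (contact force between jaw and canister above 35 N).
It fails at once if the jaw or its bar is pushed (over 3 N) by the robot or the scoop (contact force between any of the arm, the fingers, scoop and jaw above 3 N).
It fails at once if the canister is knocked over (angle between canister's own z axis and vertical above 0.5 rad).
It fails at once if a bystander is moved by more than 30 mm (distance of any of jar, brush, tin_lid from where it was at the start of the episode above 0.03 m).
It also fails if it takes over 64 s, if anything falls off the work surface, if the arm or the gripper's body presses on something with over 40 N, if the wrist force passes 120 N, or if a joint passes its speed limit or range.

### The arm

A 6-joint arm with a two-finger parallel gripper is mounted at the origin on the work surface. World frame = base frame: x ahead of the robot, y to its left, z up, the work surface at z = 0. Lengths are in m, angles in rad, forces in N, time in s.
With the tool pointing down it reaches from about 0.3 to 0.85 m from the base axis. Payload 5.4 kg.
Tool frame: the origin (TCP) lies midway between the tips of the shut fingers; the grasp point (between the pads) lies 19 mm behind it (arm.tcp_to_grasp is the distance from the TCP to the grasp point, in m); z points along the fingers, y is the line along which they close (so a half turn about z gives the same grasp; the last joint's range is limited). The gripper opens to 85 mm and grips with 20 to 120 N. Pads are 22 mm wide; open, the fingers measure 114 mm over their backs; the gripper's body (76 mm by 85 mm) begins 54 mm behind the grasp point. The pads swing forward as they close: fully open they stand 13 mm farther back than shut.
Start: joints at [1.098, 0.158, 1.597, -0, 1.386, -0.21], TCP at [0.149, 0.555, 0.231] pointing down, gripper open.
Joint ranges: [-2.91, 2.91], [-0.94, 2.29], [0.18, 2.7], [-1.29, 4.43], [0.17, 2.64], [-3, 3]. Speed limits (rad/s): [2.57, 2.57, 3.14, 3.14, 3.14, 3.14].

### API

Orientations are given as a rotation vector (axis times angle).
In Python, from bench import arm gives the robot as it stands.
- The arm moves only by the tool drive_tool, never from a script. Its argument "steps" is a list that holds one entry, the list of rows, each a list of 7 numbers: the shift along the world's x, y, z as a fraction of full scale, then the turn, a rotation vector about the world's x, y, z as a fraction of full scale, then the opening, from -1 (shut) to 1 (fully open). A call has 1 to 8 rows; each row shifts and turns the commanded pose from where the row before left it; what a row does not reach is not made up. Full scale, the value 1, is 20 cm for a shift and 1.5 rad for a turn. A row lasts 1/12 s, in which the tool goes at most 41.7 mm and 7.16 degrees, less where a joint would pass 70% of its speed; a pose out of reach is approached as far as the arm can. A call with a number of a shift or a turn outside -1 to 1 is refused whole. A call with a gripper value outside its range is refused whole. The fingers move at their own pace and stop on an object; "force" is the grip in N (left out, the last holds). Time passes only in rows, so rows that do not move let the fingers close. It gives the time, the measured TCP pose, the force, the opening and the grip force at its end, in the units of the state.
- arm.state(): the state, without advancing time (a new reading comes with each control period).
- arm.read_camera(name): name is "side" or "top"; returns a dict with "img" (384x512x3 uint8, red, green, blue), "z_map" (384x512 float32, m along the optical axis (not along the pixel's ray), 0 where there is no reading), "intrinsics" (3x3 intrinsics, pixels), "dist" ([k1, k2, p1, p2, k3] as OpenCV has them; the pictures are not rectified), "eye" and "attitude" of the camera in the world. Camera axes: x right, y down, z forward; pixel columns grow to the right and rows downward; lengths in m; the calibration is good to about 2 mm. A picture is of the moment at which its call begins.
- arm.job_done(): hands the job in; it is judged then, once.
The state is a dict: "clock": time; "q": joint angles; "joint_vel": joint speeds; "joint_efforts": joint torques, N m; "ee_pos": TCP position; "orientation": TCP orientation; "ft_force": force on the tool from outside, world axes, zero at the start; "moment": the same for the moment, N m; "finger_gap": opening from 0.0 (shut) to 1.0 (fully open); "finger_force": force on a finger pad.
Only numpy, scipy, OpenCV 4.12 (cv2) and the standard library are available. Lean on these libraries where they do the work, as an engineer would, in place of code of your own. Each camera call takes 0.05 s, during which the arm holds its last target. There are 200 camera calls.

## Working session

There is one attempt and no reset: what is moved stays moved. The work goes in short steps, Python scripts to look and compute and a tool call to move; the robot and the scene stay as the last step left them, time stands still between calls to the robot, and variables do not carry over. Pictures are saved under pics/ and viewed, at most 10 in all, crops included, and the job is handed in when it is done.

Besides the shell and the picture viewer there is one more tool, called after "Emit:" as a command line: name --argument value ..., lists and objects as JSON in quotes. drive_tool: Moves the arm, as the interface text tells. Its arguments: {"type":"object","properties":{"steps":{"type":"array"},"force":{"type":"number"}},"required":["steps"]}

```bash
mkdir -p pics
cat > h.py <<'E'
import numpy as np, cv2
from scipy.spatial.transform import Rotation as R
from bench import arm
def att(c):
    a=np.array(c["attitude"],float)
    return a if a.shape==(3,3) else (R.from_rotvec(a).as_matrix() if a.size==3 else R.from_quat(a).as_matrix())
def ray(c,u,v):
    p=cv2.undistortPoints(np.array([[[u,v]]],float),np.array(c["intrinsics"]),np.array(c["dist"]))[0,0]
    return att(c)@np.array([p[0],p[1],1.])
def at_depth(c,u,v):
    return np.array(c["eye"])+ray(c,u,v)*float(c["z_map"][int(v),int(u)])
def at_z(c,u,v,z):
    d=ray(c,u,v);e=np.array(c["eye"]);return e+d*(z-e[2])/d[2]
def cloud(c):
    h,w=c["z_map"].shape
    g=np.stack(np.meshgrid(np.arange(w),np.arange(h)),-1).reshape(-1,1,2).astype(float)
    p=cv2.undistortPoints(g,np.array(c["intrinsics"]),np.array(c["dist"])).reshape(-1,2)
    P=np.c_[p,np.ones(len(p))]*c["z_map"].reshape(-1,1)
    return (P@att(c).T+np.array(c["eye"])).reshape(h,w,3)
E
python3 - <<'E'
from h import *
import pickle
s=arm.state();print(s)
a=arm.read_camera("side");b=arm.read_camera("top")
pickle.dump((a,b),open("c0.pkl","wb"))
for c in(a,b):print(c["intrinsics"],c["dist"],c["eye"],c["attitude"])
cv2.imwrite("pics/a0.png",cv2.resize(a["img"][:,:,::-1],(800,600)))
cv2.imwrite("pics/b0.png",cv2.resize(b["img"][:,:,::-1],(800,600)))
E
```

```text
{'clock': 0.0, 'q': array([ 1.09791337e+00,  1.59080881e-01,  1.59826829e+00,  1.15312667e-05,
        1.38621670e+00, -2.10070564e-01]), 'joint_vel': array([ 0.0007974 , -0.00013171, -0.00075844,  0.00032481,  0.00024178,
       -0.0009723 ]), 'joint_efforts': array([-7.42908051e-04, -3.95985496e+01, -3.31432879e+01, -1.40382417e-04,
        8.08048295e-03, -5.90299095e-06]), 'ee_pos': array([0.1490948 , 0.55469053, 0.23028098]), 'orientation': array([-4.11552837e-01, -3.11384034e+00,  2.91398277e-03]), 'ft_force': array([ 0.16196224, -0.41005439,  1.01524811]), 'moment': array([ 0.01331384, -0.03394862, -0.00275263]), 'finger_force': 0.0, 'finger_gap': 0.998054943569997}
[[444.39554446   0.         246.84143658]
 [  0.         444.39554446 192.45291499]
 [  0.           0.           1.        ]] [-0.05336033  0.          0.          0.          0.        ] [ 0.01370759 -0.66927718  0.8175583 ] [-2.13237092  0.76089574 -0.38913253]
[[382.05634107   0.         251.48431252]
 [  0.         382.05634107 194.62365548]
 [  0.           0.           1.        ]] [-0.05041307  0.          0.          0.          0.        ] [0.50264716 0.03115857 1.13888196] [-2.1925466   2.16758996 -0.10193052]
```

View pics/a0.png

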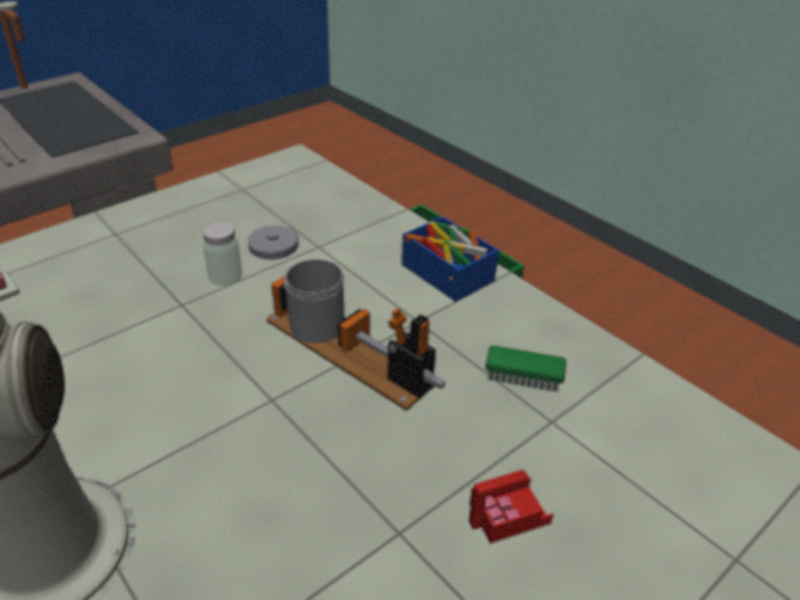

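View pics/b0.png

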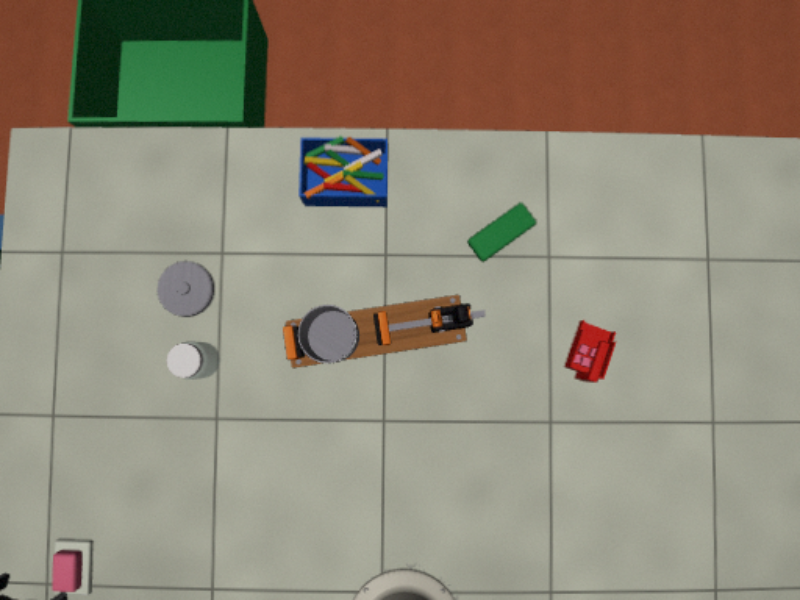

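The top view (800 px scale) shows the canister at (329,334) in the clamp. The anvil is at (291,341), the jaw at (382,328), the trigger at (437,320), the housing and handle at (460,316), and the scoop at (590,352) with its mouth up and to the left. The side view shows the scoop at (508,505), its grip bar over the rear. Next I'll measure from the depth clouds.

```bash
python3 - <<'E'
from h import *
import pickle
a,b=pickle.load(open("c0.pkl","rb"))
def rng(n,P):
    print(n,len(P),"med",np.median(P,0).round(3),"lo",np.percentile(P,2,0).round(3),"hi",np.percentile(P,98,0).round(3))
for nm,c in(("side",a),("top",b)):
    X=cloud(c);hsv=cv2.cvtColor(c["img"],cv2.COLOR_RGB2HSV).astype(int);H,S,V=hsv[...,0],hsv[...,1],hsv[...,2]
    z=X[...,2];x=X[...,0];y=X[...,1]
    near=(x>.2)&(x<.9)&(abs(y)<.45)&(z>-.02)
    red=near&((H<5)|(H>172))&(S>150)&(y<-.2)
    rng(nm+" red",X[red]);bar=red&(z>.076);rng(nm+" bar",X[bar])
    r,(w,h),an=cv2.minAreaRect((X[red][:,:2]*1000).astype(np.float32));print("rect red",np.round(r),w,h,an)
    P=X[bar][:,:2];_,_,v=np.linalg.svd(P-P.mean(0));print("bar centre",P.mean(0),"dir",v[0],"ext",np.ptp((P-P.mean(0))@v.T,axis=0))
    pink=near&(S>50)&(S<140)&((H<8)|(H>165))&(y<-.2);rng(nm+" pink",X[pink])
    wood=near&(H>5)&(H<18)&(S>90)&(z>.006)&(z<.02)&(y<.25)&(y>-.15)
    print("wood rect",cv2.minAreaRect((X[wood][:,:2]*1000).astype(np.float32)))
    org=near&(H>5)&(H<18)&(S>180)&(z>.05)&(y<.25)&(y>-.15)&(x<.62)
    n,l=cv2.connectedComponents(org.astype(np.uint8))
    for i in range(1,n):
        if (l==i).sum()>15: rng(nm+" orange%d"%i,X[l==i])
    can=near&(S<60)&(z>.1)&(z<.125+.02)&(y>.03)&(y<.18)&(x>.4)&(x<.6)
    if can.sum()>10:
        rng(nm+" rim",X[can]);print(cv2.minEnclosingCircle((X[can][:,:2]*1000).astype(np.float32)))
    blk=near&(V<60)&(z>.07)&(y>-.2)&(y<0)&(x>.35)&(x<.65);rng(nm+" black",X[blk]);rng(nm+" blacktop",X[blk&(z>.14)])
E
python3 - <<'E'
import sys;sys.path.insert(0,'.')
from h import *
import pickle
a,b=pickle.load(open("c0.pkl","rb"))
f=lambda c,x0,x1,y0,y1,s:cv2.resize(c["img"][y0:y1,x0:x1,::-1],None,fx=s,fy=s,interpolation=cv2.INTER_CUBIC)
cv2.imwrite("pics/crop.png",np.vstack([np.hstack([f(a,160,290,150,260,3),f(a,290,360,295,350,3*2)[:330,:400]]),np.hstack([f(b,175,315,185,240,3),f(b,350,400,195,250,6)[:165*2]])[:0].reshape(0,790,3) if 0 else np.zeros((0,790,3),np.uint8)]))
cv2.imwrite("pics/crop2.png",f(b,175,315,185,240,5))
E
```

```text
side red 1207 med [ 0.499 -0.348  0.029] lo [ 0.458 -0.389  0.002] hi [ 0.561 -0.322  0.089]
side bar 300 med [ 0.49  -0.342  0.086] lo [ 0.459 -0.358  0.077] hi [ 0.524 -0.326  0.089]
rect red [ 509. -346.] 67.7951431274414 108.4756088256836 70.92845153808594
bar centre [ 0.49033902 -0.34240078] dir [-0.9352216   0.35406294] ext [0.07431791 0.01678055]
side pink 339 med [ 0.503 -0.341  0.017] lo [ 0.461 -0.392  0.003] hi [ 0.568 -0.317  0.088]
wood rect ((535.6923217773438, 54.20948791503906), (70.45596313476562, 335.8370056152344), 9.572781562805176)
side orange1 47 med [0.496 0.199 0.082] lo [0.492 0.192 0.053] hi [0.512 0.21  0.086]
side orange2 216 med [0.541 0.037 0.077] lo [0.519 0.029 0.051] hi [0.573 0.049 0.087]
side orange3 97 med [ 0.563 -0.054  0.131] lo [ 0.551 -0.059  0.09 ] hi [ 0.575 -0.047  0.148]
side orange4 88 med [ 0.57  -0.1    0.125] lo [ 0.562 -0.103  0.094] hi [ 0.581 -0.097  0.154]
side rim 443 med [0.53  0.117 0.113] lo [0.486 0.089 0.1  ] hi [0.584 0.179 0.124]
((536.9737548828125, 137.1395721435547), 52.61126708984375)
side black 480 med [ 0.558 -0.093  
[... 607 characters left out ...]
rect ((550.7720947265625, 56.73768615722656), (89.02073669433594, 332.7172546386719), 9.306232452392578)
top orange2 127 med [0.552 0.042 0.084] lo [0.524 0.031 0.078] hi [0.582 0.051 0.088]
top orange3 70 med [ 0.568 -0.048  0.135] lo [ 0.556 -0.056  0.087] hi [ 0.582 -0.04   0.15 ]
top orange6 125 med [0.525 0.205 0.083] lo [0.498 0.196 0.079] hi [0.553 0.216 0.089]
top rim 167 med [0.549 0.133 0.121] lo [0.493 0.089 0.101] hi [0.589 0.179 0.126]
((540.6231079101562, 137.1566162109375), 50.38729476928711)
top black 239 med [ 0.571 -0.082  0.098] lo [ 0.552 -0.109  0.075] hi [ 0.592 -0.048  0.157]
top blacktop 80 med [ 0.575 -0.09   0.154] lo [ 0.562 -0.098  0.144] hi [ 0.589 -0.08   0.158]
```

Emit:
drive_tool --steps '[[[0.072, -0.186, 0, 0, 0, -0.03, 1], [0.072, -0.186, 0, 0, 0, -0.033, 1], [0.072, -0.186, 0, 0, 0, 0, 1], [0.072, -0.186, 0, 0, 0, 0, 1], [0.072, -0.186, 0, 0, 0, 0, 1], [0.072, -0.186, 0, 0, 0, 0, 1], [0.072, -0.186, 0, 0, 0, 0, 1], [0.072, -0.186, 0, 0, 0, 0, 1]]]' --force 40

```text
clock: 0.77
ee_pos: [0.2644, 0.2559, 0.2309]
orientation: [-0.557, -3.092, 0.0]
ft_force: [0.7, -0.5, 1.2]
finger_gap: 1.004
finger_force: 0.0
```

Emit:
drive_tool --steps '[[[0.072, -0.186, 0, 0, 0, 0, 1], [0.072, -0.186, 0, 0, 0, 0, 1], [0.072, -0.186, 0, 0, 0, 0, 1], [0.072, -0.186, 0, 0, 0, 0, 1], [0.072, -0.186, 0, 0, 0, 0, 1], [0.072, -0.186, 0, 0, 0, 0, 1], [0.072, -0.186, 0, 0, 0, 0, 1], [0.072, -0.186, 0, 0, 0, 0, 1]]]'

```text
clock: 1.43
ee_pos: [0.3798, -0.0421, 0.2311]
orientation: [0.56, 3.091, 0.0]
ft_force: [0.7, 0.5, 0.3]
finger_gap: 0.999
finger_force: 0.0
```

Emit:
drive_tool --steps '[[[0.072, -0.186, 0, 0, 0, 0, 1], [0.072, -0.186, 0, 0, 0, 0, 1], [0.072, -0.186, 0, 0, 0, 0, 1], [0.072, -0.186, 0, 0, 0, 0, 1], [0.072, -0.186, 0, 0, 0, 0, 1], [0.072, -0.186, 0, 0, 0, 0, 1], [0.072, -0.186, 0, 0, 0, 0, 1], [0, 0, 0, 0, 0, 0, 1]]]'

```text
clock: 2.1
ee_pos: [0.481, -0.306, 0.229]
orientation: [-0.565, -3.089, 0.001]
ft_force: [-0.3, 0.1, -0.3]
finger_gap: 0.999
finger_force: 0.0
```

Run:
```python
from h import *
import pickle
s=arm.state();print(s["clock"],s["q"].round(3),s["ee_pos"].round(4),s["ft_force"].round(2));print(R.from_rotvec(s["orientation"]).as_matrix().round(3))
a=arm.read_camera("side");b=arm.read_camera("top")
pickle.dump((a,b,s),open("c1.pkl","wb"))
f=lambda c,x0,x1,y0,y1,s:cv2.resize(c["img"][y0:y1,x0:x1,::-1],None,fx=s,fy=s,interpolation=cv2.INTER_CUBIC)
cv2.imwrite("pics/c1.png",np.hstack([f(a,270,400,200,350,3),f(b,310,440,170,320,3)]))
for nm,c in(("side",a),("top",b)):
    X=cloud(c);z=X[...,2];m=(abs(z)<.03)&(X[...,0]>.2)&(X[...,0]<.7)&(X[...,1]>-.3)&(X[...,1]<.4)
    A=np.c_[X[m][:,:2],np.ones(m.sum())];k=np.abs(X[m][:,2])<.012
    print(nm,"tile plane",np.linalg.lstsq(A[k],X[m][k,2],rcond=None)[0].round(4))
```

```text
2.1 [-0.778  0.148  1.613 -0.002  1.381 -1.987] [ 0.481 -0.306  0.229] [-0.31  0.09 -0.3 ]
[[-0.935  0.354 -0.002]
 [ 0.354  0.935 -0.001]
 [ 0.001 -0.001 -1.   ]]
side tile plane [0.0007 0.     0.0006]
top tile plane [ 0.002  -0.0005 -0.0004]
```

View pics/c1.png

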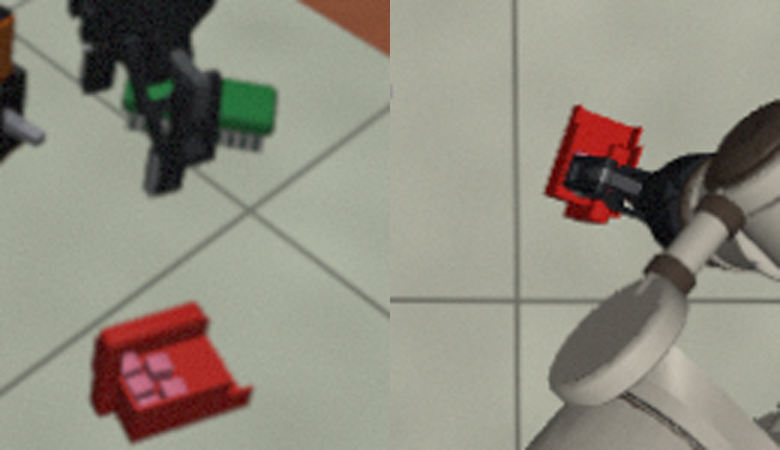

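The left crop (side view) shows the near fingertip at about (165,190) and the scoop with its soap below it. The right crop (top view) shows the arm reaching over the scoop. I'll project the known fingertips into both views to check the x offset.

Run:
```python
from h import *
import pickle
a,b,s=pickle.load(open("c1.pkl","rb"))
T=R.from_rotvec(s["orientation"]).as_matrix();p=s["ee_pos"]
def proj(c,P):
    A=att(c);return cv2.projectPoints(np.array([A.T@(P-np.array(c["eye"]))]),np.zeros(3),np.zeros(3),np.array(c["intrinsics"]),np.array(c["dist"]))[0].ravel()
for sg in(-1,1):
  for off in (.0425,.057):
    P=p+T@np.array([0,sg*off,-.013])
    print(sg,off,P.round(3),(3*(proj(a,P)-[270,200])).round(),(3*(proj(b,P)-[310,170])).round()+[390,0])
for nm,c in(("side",a),("top",b)):
    X=cloud(c);d=(X-p)@T   # tool frame coords
    V=c["img"].max(2)
    for lo in (-1,1):
        m=(np.abs(d[...,0])<.04)&(d[...,1]*lo>.02)&(d[...,1]*lo<.08)&(d[...,2]>-.045)&(d[...,2]<.02)
        if m.sum()>5:print(nm,lo,m.sum(),"tool lo",np.percentile(d[m],3,0).round(4),"hi",np.percentile(d[m],97,0).round(4),"med",np.median(d[m],0).round(4))
```

```text
-1 0.0425 [ 0.466 -0.346  0.242] [158. 187.] [685. 225.]
-1 0.057 [ 0.461 -0.359  0.242] [170. 205.] [702. 231.]
1 0.0425 [ 0.496 -0.266  0.242] [98. 93.] [585. 186.]
1 0.057 [ 0.501 -0.253  0.242] [89. 79.] [568. 179.]
side -1 127 tool lo [-0.0048 -0.0572 -0.0431] hi [ 0.0125 -0.0435 -0.0175] med [ 0.0078 -0.0533 -0.0323]
side 1 142 tool lo [-0.0083  0.0415 -0.0439] hi [ 0.0128  0.0483 -0.0154] med [ 0.0032  0.0433 -0.03  ]
```

Emit:
drive_tool --steps '[[[0.045, -0.095, -0.1, 0, 0, 0, 1], [0.05, -0.095, -0.125, 0, 0, 0, 1], [0, 0, -0.125, 0, 0, 0, 1], [0, 0, -0.125, 0, 0, 0, 1], [0, 0, -0.125, 0, 0, 0, 1], [0, 0, -0.1, 0, 0, 0, 1], [0, 0, 0, 0, 0, 0, 1], [0, 0, 0, 0, 0, 0, 1]]]'

```text
clock: 2.87
ee_pos: [0.499, -0.3366, 0.0909]
orientation: [-0.556, -3.09, -0.003]
ft_force: [0.2, -0.5, 0.4]
finger_gap: 0.998
finger_force: 0.0
```

Run:
```python
from h import *
import pickle
s=arm.state();print(s["clock"],s["q"].round(3),s["ee_pos"].round(4),s["ft_force"].round(2))
a=arm.read_camera("side")
cv2.imwrite("pics/c2.png",cv2.resize(a["img"][230:360,280:400,::-1],None,fx=4,fy=4,interpolation=cv2.INTER_CUBIC))
```

```text
2.8667 [-0.794  0.37   1.634  0.     1.14  -2.009] [ 0.499  -0.3366  0.0909] [ 0.23 -0.53  0.41]
```

View pics/c2.png

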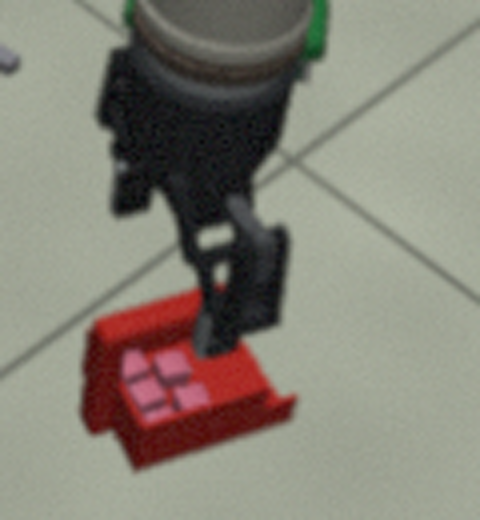

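The crop shows the near finger beside the mouth half of the grip bar, with the fingers above the wall height and all the soap behind the pad. I'll lower with a small lateral correction and grip.

Emit:
drive_tool --steps '[[[-0.01, -0.03, -0.08, 0, 0, 0, 1], [0, 0, -0.075, 0, 0, 0, 1], [0, 0, 0, 0, 0, 0, 1], [0, 0, 0, 0, 0, 0, -1], [0, 0, 0, 0, 0, 0, -1], [0, 0, 0, 0, 0, 0, -1], [0, 0, 0, 0, 0, 0, -1], [0, 0, 0, 0, 0, 0, -1]]]' --force 60

```text
clock: 3.58
ee_pos: [0.498, -0.3447, 0.0612]
orientation: [0.558, 3.09, -0.001]
ft_force: [1.2, 0.1, -0.2]
finger_gap: 0.302
finger_force: 0.0
```

Emit:
drive_tool --steps '[[[0, 0, 0, 0, 0, 0, -1], [0, 0, 0, 0, 0, 0, -1], [0, 0, 0, 0, 0, 0, -1], [0, 0, 0, 0, 0, 0, -1], [0, 0, 0.05, 0, 0, 0, -1], [0, 0, 0.1, 0, 0, 0, -1], [0, 0, 0.15, 0, 0, 0, -1], [0, 0, 0, 0, 0, 0, -1]]]'

```text
clock: 4.25
ee_pos: [0.5, -0.347, 0.1265]
orientation: [0.557, 3.084, -0.009]
ft_force: [0.9, -1.4, -0.1]
finger_gap: 0.199
finger_force: 60.2
```

Run:
```python
from h import *
s=arm.state();print(s["clock"],s["q"].round(4),s["ee_pos"].round(4),s["ft_force"].round(2),s["finger_gap"],s["finger_force"])
# fit planar arm: tool-down poses (q2,q3,radial,z)
D=[([.15908,1.59827],(.1490948,.55469053,.23028)),([.148,1.613],(.481,-.306,.229)),([.370,1.634],(.499,-.3366,.0909)),(s["q"][1:3],s["ee_pos"])]
d=.12
A=[];y=[]
from scipy.optimize import least_squares
def f(p):
    r0,h,L1,L2=p;o=[]
    for (a,b),e in D:
        rad=np.sqrt(e[0]**2+e[1]**2-d**2)
        o+= [r0+L1*np.sin(a)+L2*np.sin(a+b)-rad, h+L1*np.cos(a)+L2*np.cos(a+b)-e[2]]
    return np.array(o)
r=least_squares(f,[0,.2,.4,.4]);print(r.x,r.fun.round(4))
a=arm.read_camera("side")
cv2.imwrite("pics/c3.png",cv2.resize(a["img"][200:350,270:400,::-1],None,fx=4,fy=4,interpolation=cv2.INTER_CUBIC))
```

```text
4.25 [-8.0480e-01  3.3360e-01  1.6037e+00 -3.0000e-04  1.1946e+00 -2.0183e+00] [ 0.5    -0.347   0.1265] [ 0.86 -1.35 -0.08] 0.19940223644543678 60.202860832214355
[ 0.00059227 -0.00956238  0.33995398  0.516304  ] [ 0.0001  0.0001  0.0004  0.0001  0.0023 -0.0002 -0.0028  0.0001]
```

View pics/c3.png

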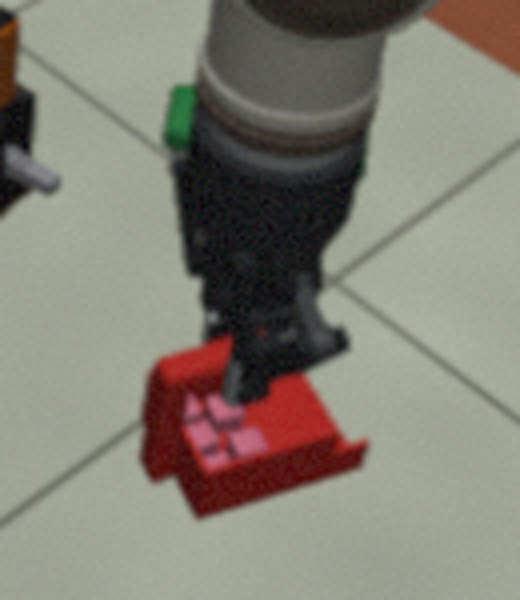

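The crop shows the scoop lifted level, with all five pink chunks at its back around (225,425). I'll carry it high over to the canister while turning the mouth by -30°.

Emit:
drive_tool --steps '[[[0, 0, 0.12, 0, 0, 0, -1], [0, 0, 0.18, 0, 0, 0, -1], [0, 0, 0.18, 0, 0, 0, -1], [0, 0, 0.13, 0, 0, 0, -1], [0, 0.04, 0.06, 0, 0, 0, -1], [0, 0.08, 0, 0, 0, 0, -1], [0, 0.12, 0, 0, 0, 0, -1], [0, 0.15, 0, 0, 0, 0, -1]]]'

```text
clock: 4.97
ee_pos: [0.4966, -0.2656, 0.2521]
orientation: [-0.561, -3.088, -0.002]
ft_force: [0.4, 1.0, -1.7]
finger_gap: 0.197
finger_force: 60.2
```

Emit:
drive_tool --steps '[[[-0.01, 0.18, 0, 0, 0, -0.03, -1], [-0.01, 0.18, 0, 0, 0, -0.03, -1], [-0.01, 0.18, 0, 0, 0, -0.03, -1], [-0.01, 0.18, 0, 0, 0, -0.03, -1], [-0.01, 0.18, 0, 0, 0, -0.03, -1], [-0.01, 0.18, 0, 0, 0, -0.03, -1], [-0.01, 0.18, 0, 0, 0, -0.03, -1], [-0.01, 0.18, 0, 0, 0, -0.03, -1]]]'

```text
clock: 5.63
ee_pos: [0.4798, 0.0239, 0.2521]
orientation: [-1.105, -2.937, 0.001]
ft_force: [0.7, 0.6, -0.9]
finger_gap: 0.198
finger_force: 60.2
```

Emit:
drive_tool --steps '[[[0, 0.18, 0, 0, 0, -0.03, -1], [0, 0.18, 0, 0, 0, -0.03, -1], [0, 0.18, 0, 0, 0, -0.03, -1], [0, 0.15, 0, 0, 0, -0.019, -1], [0, 0.1, 0, 0, 0, 0, -1], [0, 0.05, 0, 0, 0, 0, -1], [0, 0, 0, 0, 0, 0, -1], [0, 0, 0, 0, 0, 0, -1]]]'

```text
clock: 6.3
ee_pos: [0.4809, 0.1892, 0.2531]
orientation: [-1.338, -2.841, 0.003]
ft_force: [0.3, 0.0, -1.4]
finger_gap: 0.2
finger_force: 60.2
```

```bash
cat > pl.py <<'E'
from h import *
def st():
    s=arm.state();T=R.from_rotvec(s["orientation"]).as_matrix()
    print(s["clock"],"q",s["q"].round(3),"ee",s["ee_pos"].round(4),"F",s["ft_force"].round(1),"gap",round(s["finger_gap"],3),round(s["finger_force"],1))
    m=-T[:,0];print("mouth",m.round(3),"heading",np.degrees(np.arctan2(m[1],m[0])).round(1),"toolz",T[:,2].round(3),"lip",(s["ee_pos"]+T@np.array([-.0645,0,.060])).round(4))
    return s,T
E
python3 -c "from pl import *; st()"
```

```text
6.3 q [ 1.410e-01 -7.000e-03  1.728e+00 -1.000e-03  1.422e+00 -5.500e-01] ee [0.4809 0.1892 0.2531] F [ 0.3  0.  -1.4] gap 0.2 60.2
mouth [ 0.637 -0.771 -0.   ] heading -50.4 toolz [-0.002 -0.001 -1.   ] lip [0.5219 0.1394 0.193 ]
```

Emit:
drive_tool --steps '[[[0.028, -0.017, -0.01, 0.0538, 0.0445, 0, -1], [0.028, -0.017, -0.02, 0.0538, 0.0445, 0, -1], [0.028, -0.017, -0.03, 0.0538, 0.0445, 0, -1], [0.028, -0.017, -0.04, 0.0538, 0.0445, 0, -1], [0.028, -0.017, -0.045, 0.0538, 0.0445, 0, -1], [0, 0, 0, 0, 0, 0, -1], [0, 0, 0, 0, 0, 0, -1]]]'

```text
clock: 6.88
ee_pos: [0.5096, 0.1701, 0.2232]
orientation: [-1.136, -2.394, -0.3]
ft_force: [-0.1, 0.4, -1.1]
finger_gap: 0.199
finger_force: 60.2
```

Run:
```python
from pl import *
st()
a=arm.read_camera("side");b=arm.read_camera("top")
f=lambda c,x0,x1,y0,y1,s:cv2.resize(c["img"][y0:y1,x0:x1,::-1],None,fx=s,fy=s,interpolation=cv2.INTER_CUBIC)
cv2.imwrite("pics/c4.png",np.hstack([f(a,150,280,110,260,3),f(b,160,290,130,280,3)]))
```

```text
6.8833 q [-0.112  0.286  1.547  0.358  1.696 -0.822] ee [0.5096 0.1701 0.2232] F [-0.1  0.4 -1.1] gap 0.199 60.2
mouth [ 0.546 -0.671 -0.501] heading -50.8 toolz [-0.32   0.386 -0.865] lip [0.5257 0.15   0.1389]
```

View pics/c4.png

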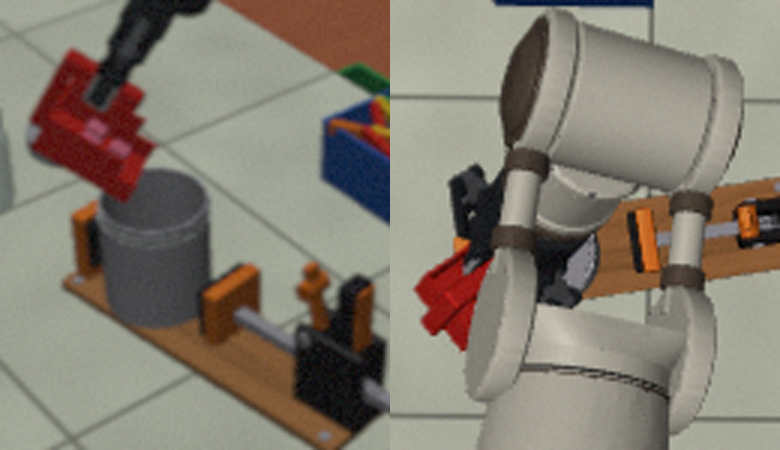

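The left crop (side view) shows the tilted scoop with its lip from about (130,198) to (152,150), above the rim ellipse centred near (155,200). The far lip corner looks close to the rim edge, so I'll check by projection before pouring.

Run:
```python
from pl import *
s=arm.state();T=R.from_rotvec(s["orientation"]).as_matrix();p=s["ee_pos"]
a=arm.read_camera("side")
def proj(c,P):
    A=att(c);return cv2.projectPoints(np.array([A.T@(P-np.array(c["eye"]))]),np.zeros(3),np.zeros(3),np.array(c["intrinsics"]),np.array(c["dist"]))[0].ravel()
for dy in(-.033,0,.033): print("lip",dy,(3*(proj(a,p+T@np.array([-.0645,dy,.060]))-[150,110])).round())
for dx,dy in((-.05,0),(.05,0),(0,-.05),(0,.05),(0,0)): print("rim",dx,dy,(3*(proj(a,np.array([.538+dx,.137+dy,.122]))-[150,110])).round())
```

```text
lip -0.033 [121. 200.]
lip 0 [132. 178.]
lip 0.033 [142. 157.]
rim -0.05 0 [107. 220.]
rim 0.05 0 [199. 179.]
rim 0 -0.05 [187. 226.]
rim 0 0.05 [122. 174.]
rim 0 0 [154. 199.]
```

Emit:
drive_tool --steps '[[[0.024, -0.029, 0.005, 0.0487, 0.0401, 0, -1], [0.024, -0.029, 0.004, 0.0487, 0.0401, 0, -1], [0.024, -0.029, 0, 0.0487, 0.0401, 0, -1], [0.024, -0.029, -0.004, 0.0487, 0.0401, 0, -1], [0.024, -0.029, -0.008, 0.0487, 0.0401, 0, -1], [0.024, -0.029, -0.012, 0.0487, 0.0401, 0, -1], [0.024, -0.029, -0.014, 0.0487, 0.0401, 0, -1], [0, 0, 0, 0, 0, 0, -1]]]'

```text
clock: 7.7
ee_pos: [0.5427, 0.1313, 0.216]
orientation: [-0.854, -1.802, -0.573]
ft_force: [-1.0, -0.3, -3.5]
finger_gap: 0.199
finger_force: 60.3
```

Emit:
drive_tool --steps '[[[0, 0, 0, 0, 0, 0, -1], [0, 0, 0, 0, 0, 0, -1], [0, 0, 0, 0, 0, 0, -1], [0, 0, 0, 0, 0, 0, -1], [0, 0, 0, 0, 0, 0, -1], [0, 0, 0, 0, 0, 0, -1]]]'

```text
clock: 8.2
ee_pos: [0.5432, 0.1324, 0.2205]
orientation: [-0.852, -1.813, -0.575]
ft_force: [-0.4, -0.5, -0.8]
finger_gap: 0.195
finger_force: 60.3
```

Run:
```python
from pl import *
st()
a=arm.read_camera("side")
cv2.imwrite("pics/c5.png",cv2.resize(a["img"][110:260,150:280,::-1],None,fx=4,fy=4,interpolation=cv2.INTER_CUBIC))
```

```text
8.2 q [-0.283  0.739  1.235  0.677  2.161 -0.9  ] ee [0.5432 0.1324 0.2205] F [-0.4 -0.5 -0.8] gap 0.195 60.3
mouth [ 0.241 -0.29  -0.926] heading -50.2 toolz [-0.59   0.714 -0.377] lip [0.5234 0.1565 0.1381]
```

View pics/c5.png

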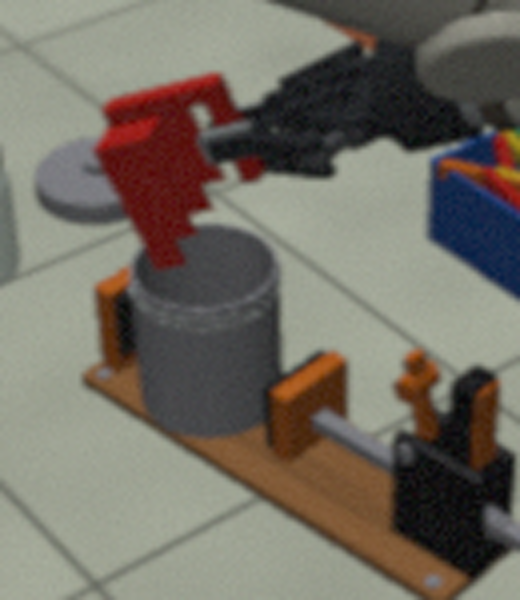

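The scoop is tilted 68° with its lip inside the rim at (165,265), and no soap is visible outside. I'll raise it, level it and look into the canister.

Emit:
drive_tool --steps '[[[0, 0, 0.1, 0, 0, 0, -1], [0, 0, 0.15, -0.02, -0.017, 0, -1], [0, 0, 0.15, -0.0508, -0.042, 0, -1], [0, 0, 0.05, -0.0508, -0.042, 0, -1], [-0.02, 0, 0, -0.0508, -0.042, 0, -1], [-0.04, 0, 0, -0.0508, -0.042, 0, -1], [-0.04, 0, 0, -0.0508, -0.042, 0, -1], [-0.04, 0, 0, -0.0508, -0.042, 0, -1]]]'

```text
clock: 8.92
ee_pos: [0.5151, 0.1319, 0.3117]
orientation: [-1.12, -2.38, -0.318]
ft_force: [0.4, 0.4, -1.1]
finger_gap: 0.195
finger_force: 60.3
```

Emit:
drive_tool --steps '[[[-0.04, -0.03, 0, -0.0508, -0.042, 0, -1], [-0.03, -0.06, 0, -0.0508, -0.042, 0, -1], [0, -0.1, 0, -0.0508, -0.042, 0, -1], [0, -0.15, 0, -0.0508, -0.042, 0, -1], [0, -0.18, 0, -0.0508, -0.042, 0, -1], [0, -0.18, 0, -0.031, -0.026, 0, -1], [0, -0.18, 0, 0, 0, 0, -1], [0, -0.18, 0, 0, 0, 0, -1]]]'

```text
clock: 9.58
ee_pos: [0.5004, -0.08, 0.3116]
orientation: [1.334, 2.84, 0.003]
ft_force: [0.7, -0.8, -0.8]
finger_gap: 0.198
finger_force: 60.3
```

Emit:
drive_tool --steps '[[[0, -0.18, 0, 0, 0, 0, -1], [0, -0.18, 0, 0, 0, 0, -1], [0, -0.15, 0, 0, 0, 0, -1], [0, -0.1, 0, 0, 0, 0, -1], [0, -0.05, 0, 0, 0, 0, -1], [0, 0, 0, 0, 0, 0, -1]]]'

```text
clock: 10.08
ee_pos: [0.5008, -0.2132, 0.3103]
orientation: [1.341, 2.838, 0.002]
ft_force: [-0.4, 2.1, -1.2]
finger_gap: 0.202
finger_force: 60.3
```

Run:
```python
from pl import *
import pickle
st()
a=arm.read_camera("side");b=arm.read_camera("top");pickle.dump((a,b),open("c6.pkl","wb"))
f=lambda c,x0,x1,y0,y1,s:cv2.resize(c["img"][y0:y1,x0:x1,::-1],None,fx=s,fy=s,interpolation=cv2.INTER_CUBIC)
cv2.imwrite("pics/c6.png",np.hstack([f(b,180,240,180,245,8)[:,:400],f(b,230,330,150,280,4)]))
```

```text
10.0833 q [-6.250e-01  3.500e-02  1.575e+00  1.000e-03  1.530e+00 -1.314e+00] ee [ 0.5008 -0.2132  0.3103] F [-0.4  2.1 -1.2] gap 0.202 60.3
mouth [ 0.635 -0.772  0.002] heading -50.6 toolz [ 0.003 -0.    -1.   ] lip [ 0.542  -0.263   0.2504]
```

View pics/c6.png

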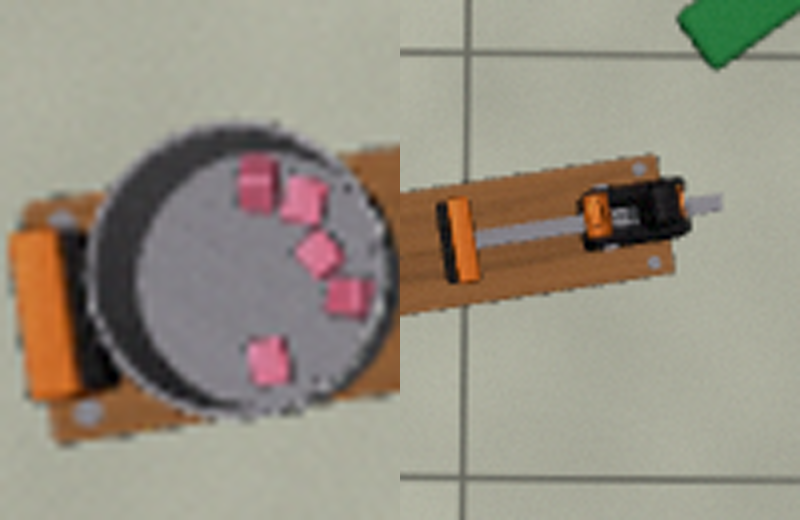

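All five pink chunks are on the canister floor, between (257,183) and (268,360) in the left crop. Now I'll set the scoop down on its old spot.

Emit:
drive_tool --steps '[[[0, -0.165, -0.1, 0, 0, 0, -1], [0, -0.165, -0.165, 0, 0, 0, -1], [0, -0.165, -0.165, 0, 0, 0, -1], [0, -0.165, -0.165, 0, 0, 0, -1], [0, 0, -0.165, 0, 0, 0, -1], [0, 0, -0.165, 0, 0, 0, -1], [0, 0, -0.165, 0, 0, 0, -1], [0, 0, -0.08, 0, 0, 0, -1]]]'

```text
clock: 10.85
ee_pos: [0.4998, -0.3294, 0.0817]
orientation: [-1.333, -2.84, -0.006]
ft_force: [-0.5, 0.0, -1.7]
finger_gap: 0.199
finger_force: 60.2
```

Emit:
drive_tool --steps '[[[0, 0, -0.03, 0, 0, 0, -1], [0, 0, -0.02, 0, 0, 0, -1], [0, 0, 0, 0, 0, 0, -1]]]'

```text
clock: 11.1
ee_pos: [0.502, -0.3327, 0.0768]
orientation: [1.334, 2.841, 0.001]
ft_force: [0.9, 0.2, -0.7]
finger_gap: 0.2
finger_force: 60.2
```

Run:
```python
from pl import *
st()
a=arm.read_camera("side")
cv2.imwrite("pics/c7.png",cv2.resize(a["img"][210:350,270:400,::-1],None,fx=4,fy=4,interpolation=cv2.INTER_CUBIC))
```

```text
11.1 q [-0.787  0.386  1.644  0.002  1.109 -1.48 ] ee [ 0.502  -0.3327  0.0768] F [ 0.9  0.2 -0.7] gap 0.2 60.2
mouth [ 0.639 -0.77   0.002] heading -50.3 toolz [ 0.003 -0.001 -1.   ] lip [ 0.5433 -0.3824  0.017 ]
```

View pics/c7.png

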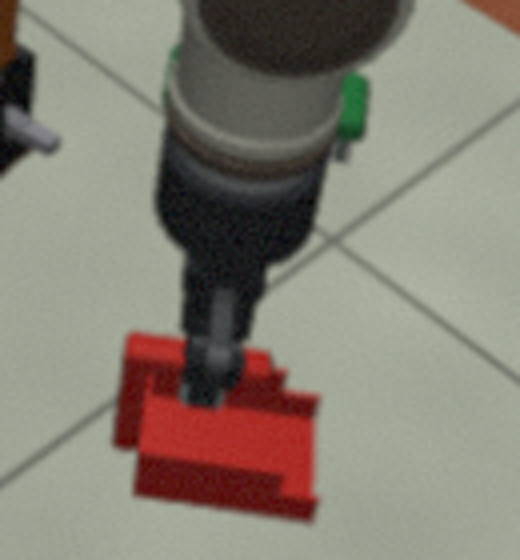

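The scoop is empty and level, a little above the tiles. I'll lower it the remaining 15 mm and release.

Emit:
drive_tool --steps '[[[0, 0, -0.03, 0, 0, 0, -1], [0, 0, -0.025, 0, 0, 0, -1], [0, 0, -0.015, 0, 0, 0, -1], [0, 0, 0, 0, 0, 0, -1]]]'

```text
clock: 11.48
ee_pos: [0.5008, -0.333, 0.0614]
orientation: [1.337, 2.842, 0.002]
ft_force: [-0.1, -0.3, -1.2]
finger_gap: 0.198
finger_force: 60.2
```

Emit:
drive_tool --steps '[[[0, 0, -0.008, 0, 0, 0, -1], [0, 0, 0, 0, 0, 0, -1], [0, 0, 0, 0, 0, 0, 1], [0, 0, 0, 0, 0, 0, 1], [0, 0, 0, 0, 0, 0, 1], [0, 0, 0, 0, 0, 0, 1], [0, 0, 0, 0, 0, 0, 1], [0, 0, 0, 0, 0, 0, 1]]]'

```text
clock: 12.15
ee_pos: [0.5012, -0.3334, 0.0605]
orientation: [1.336, 2.841, 0.001]
ft_force: [0.5, 0.1, 0.3]
finger_gap: 0.996
finger_force: 0.0
```

Emit:
drive_tool --steps '[[[0, 0, 0.1, 0, 0, 0, 1], [0, 0, 0.17, 0, 0, 0, 1], [0, 0, 0.17, 0, 0, 0, 1], [0, 0, 0.17, 0, 0, 0, 1], [0, 0, 0.15, 0, 0, 0, 1], [0, 0, 0.15, 0, 0, 0.06, 1], [0, 0, 0.1, 0, 0, 0.06, 1], [0, 0, 0, 0, 0, 0.06, 1]]]'

```text
clock: 12.82
ee_pos: [0.5031, -0.3352, 0.269]
orientation: [0.932, 2.988, -0.006]
ft_force: [-0.1, -1.0, -0.4]
finger_gap: 1.001
finger_force: 0.0
```

Run:
```python
from pl import *
st()
for nm in("side","top"):
    c=arm.read_camera(nm);X=cloud(c);hsv=cv2.cvtColor(c["img"],cv2.COLOR_RGB2HSV).astype(int);H,S=hsv[...,0],hsv[...,1]
    m=((H<5)|(H>172))&(S>150)&(X[...,1]<-.2)&(X[...,0]>.3)&(X[...,0]<.7)
    P=X[m];b=P[P[:,2]>.076]
    print(nm,len(P),np.percentile(P,2,0).round(3),np.percentile(P,98,0).round(3),"bar z",np.median(b[:,2]).round(4) if len(b) else None)
```

```text
12.8167 q [-0.788  0.202  1.473  0.002  1.455 -1.754] ee [ 0.5031 -0.3352  0.269 ] F [-0.1 -1.  -0.4] gap 1.001 0.0
mouth [ 0.823 -0.569  0.012] heading -34.7 toolz [ 0.009 -0.007 -1.   ] lip [ 0.5567 -0.3723  0.2098]
side 1704 [ 0.465 -0.392  0.002] [ 0.56  -0.301  0.088] bar z 0.0858
top 762 [ 0.471 -0.395  0.   ] [ 0.561 -0.296  0.089] bar z 0.0856
```

Emit:
drive_tool --steps '[[[0.041, 0.165, 0, 0, 0, 0.064, 1], [0.041, 0.165, 0, 0, 0, 0.064, 1], [0.041, 0.165, 0, 0, 0, 0.064, 1], [0.041, 0.165, 0, 0, 0, 0.064, 1], [0.041, 0.165, 0, 0, 0, 0.064, 1], [0.041, 0.165, 0, 0, 0, 0.064, 1], [0.041, 0.165, 0, 0, 0, 0.064, 1], [0.041, 0.165, 0, 0, 0, 0.064, 1]]]' --force 20

```text
clock: 13.58
ee_pos: [0.5662, -0.0675, 0.261]
orientation: [0.251, -3.131, -0.004]
ft_force: [1.3, 0.2, -0.4]
finger_gap: 1.002
finger_force: 0.0
```

Emit:
drive_tool --steps '[[[0, 0, 0, 0, 0, 0, 1], [0, 0, 0, 0, 0, 0, 1]]]'

```text
clock: 13.75
ee_pos: [0.5663, -0.0676, 0.2611]
orientation: [0.249, -3.131, -0.004]
ft_force: [1.1, -1.1, -1.0]
finger_gap: 0.998
finger_force: 0.0
```

```bash
cat >> pl.py <<'E'
def cl():
    s,T=st();u=np.array([-.163,.987]);o=np.array([.553,.0246]);d=s["ee_pos"][:2]-o
    print("clamp x",(d@u).round(4),"y",(d@[-u[1],u[0]]).round(4),"tooly heading",np.degrees(np.arctan2(T[1,1],T[0,1])).round(1),"gap mm",85*s["finger_gap"])
E
python3 -c "from pl import *; cl()"
```

```text
13.75 q [-3.320e-01  1.280e-01  1.571e+00  2.000e-03  1.444e+00 -2.062e+00] ee [ 0.5663 -0.0676  0.2611] F [ 1.1 -1.1 -1. ] gap 0.998 0.0
mouth [ 0.987  0.158 -0.001] heading 9.1 toolz [-0.001  0.002 -1.   ] lip [ 0.6299 -0.0573  0.2011]
clamp x -0.0932 y 0.0019 tooly heading 99.1 gap mm 84.83447432994191
```

Emit:
drive_tool --steps '[[[0.012, -0.021, -0.12, 0, 0, 0, 1], [0, 0, -0.15, 0, 0, 0, 1], [0, 0, -0.15, 0, 0, 0, 1], [0, 0, -0.1, 0, 0, 0, 1], [0, 0, -0.05, 0, 0, 0, 1], [0, 0, -0.05, 0, 0, 0, 1], [0, 0, -0.05, 0, 0, 0, 1], [0, 0, 0, 0, 0, 0, 1]]]'

```text
clock: 14.42
ee_pos: [0.5684, -0.0738, 0.1271]
orientation: [0.247, -3.131, -0.004]
ft_force: [-0.3, 0.6, -0.5]
finger_gap: 1.002
finger_force: 0.0
```

Run:
```python
from pl import *
cl()
a=arm.read_camera("side");b=arm.read_camera("top")
f=lambda c,x0,x1,y0,y1,s:cv2.resize(c["img"][y0:y1,x0:x1,::-1],None,fx=s,fy=s,interpolation=cv2.INTER_CUBIC)
cv2.imwrite("pics/c8.png",np.hstack([f(a,220,310,170,270,5)]))
```

```text
14.4167 q [-3.410e-01  2.550e-01  1.699e+00  2.000e-03  1.188e+00 -2.070e+00] ee [ 0.5684 -0.0738  0.1271] F [-0.3  0.6 -0.5] gap 1.002 0.0
mouth [ 0.988  0.157 -0.   ] heading 9.0 toolz [-0.001  0.002 -1.   ] lip [ 0.6321 -0.0635  0.067 ]
clamp x -0.0996 y 0.0008 tooly heading 99.0 gap mm 85.18212249295831
```

View pics/c8.png

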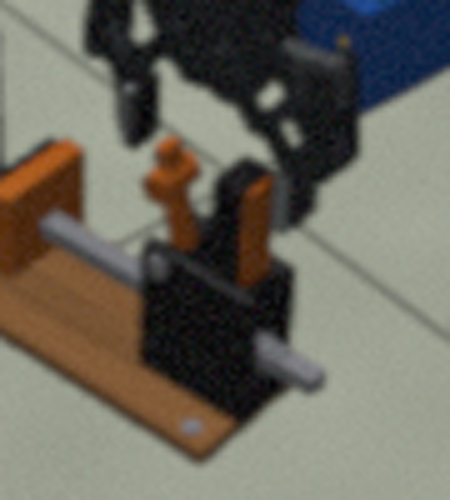

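The crop shows the front fingertip at (140,130), ahead of the roll at (172,180). The back finger is seen at (280,210), right of the handle's orange strip at (255,230). I'll check the lateral alignment by projection.

Run:
```python
from h import *
s=arm.state();T=R.from_rotvec(s["orientation"]).as_matrix();p=s["ee_pos"]
a=arm.read_camera("side")
def proj(c,P):
    A=att(c);q=cv2.projectPoints(np.array([A.T@(P-np.array(c["eye"]))]),np.zeros(3),np.zeros(3),np.array(c["intrinsics"]),np.array(c["dist"]))[0].ravel();return (5*(q-[220,170])).round()
for sg in(1,-1):
  for dx in(-.011,0,.011):
    print("finger",sg,dx,proj(a,p+T@np.array([dx,sg*.043,-.013])),proj(a,p+T@np.array([dx,sg*.056,-.013])))
u=np.array([-.163,.987]);v=np.array([-.987,-.163]);o=np.array([.553,.0246])
W=lambda x,y,z:np.r_[o+x*u+y*v,z]
print("roll ends",proj(a,W(-.075,-.014,.127)),proj(a,W(-.075,.014,.127)),"strip top",proj(a,W(-.129,-.014,.154)),proj(a,W(-.129,.014,.154)),"housing top back",proj(a,W(-.14,-.02,.096)),proj(a,W(-.14,.02,.096)))
X=cloud(a);d=(X-p)@T
for lo in(1,-1):
    m=(np.abs(d[...,0])<.04)&(d[...,1]*lo>.03)&(d[...,1]*lo<.07)&(d[...,2]>-.035)&(d[...,2]<0)
    print(lo,m.sum(),np.percentile(d[m],3,0).round(4),np.percentile(d[m],97,0).round(4))
```

```text
finger 1 -0.011 [161. 129.] [141. 118.]
finger 1 0 [147. 139.] [127. 128.]
finger 1 0.011 [132. 150.] [112. 138.]
finger -1 -0.011 [300. 206.] [322. 218.]
finger -1 0 [286. 217.] [308. 229.]
finger -1 0.011 [271. 229.] [293. 241.]
roll ends [192. 166.] [155. 194.] strip top [282. 170.] [245. 199.] housing top back [301. 267.] [250. 309.]
1 74 [-0.0082  0.0304 -0.0345] [ 0.0139  0.055  -0.0034]
-1 50 [-0.0049 -0.0555 -0.0346] [ 0.0138 -0.0419 -0.0178]
```

Emit:
drive_tool --steps '[[[-0.012, 0.01, -0.04, 0, 0, 0, 1], [0, 0, -0.04, 0, 0, 0, 1], [0, 0, -0.035, 0, 0, 0, 1], [0, 0, 0, 0, 0, 0, 0.8], [0, 0, 0, 0, 0, 0, 0.65], [0, 0, 0, 0, 0, 0, 0.55]]]'

```text
clock: 15.07
ee_pos: [0.5667, -0.0714, 0.1054]
orientation: [-0.249, 3.131, 0.003]
ft_force: [-1.2, 1.2, -0.7]
finger_gap: 0.78
finger_force: 0.9
```

```bash
python3 -c "from pl import *; cl()"
```

```text
15.0667 q [-3.380e-01  2.770e-01  1.721e+00  2.000e-03  1.144e+00 -2.069e+00] ee [ 0.5667 -0.0714  0.1054] F [-1.2  1.2 -0.7] gap 0.78 0.9
mouth [0.987 0.158 0.001] heading 9.1 toolz [ 0.001  0.002 -1.   ] lip [ 0.6304 -0.061   0.0455]
clamp x -0.0969 y 0.0022 tooly heading 99.1 gap mm 66.26187602230111
```

Emit:
drive_tool --steps '[[[0, 0, 0, 0, 0, 0, 0.5], [0, -0.01, 0, 0, 0, 0, 0.4], [0, -0.01, 0, 0, 0, 0, 0.3], [0, -0.01, 0, 0, 0, 0, 0.2], [0, -0.01, 0, 0, 0, 0, 0.1], [0, 0, 0, 0, 0, 0, 0], [0, 0, 0, 0, 0, 0, 0]]]'

```text
clock: 15.65
ee_pos: [0.5676, -0.0773, 0.1072]
orientation: [-0.249, 3.128, 0.008]
ft_force: [-2.1, 9.9, 9.0]
finger_gap: 0.527
finger_force: 21.6
```

```bash
cat >> pl.py <<'E'
def jaw():
    c=arm.read_camera("side");X=cloud(c);hsv=cv2.cvtColor(c["img"],cv2.COLOR_RGB2HSV).astype(int);H,S=hsv[...,0],hsv[...,1]
    x,y,z=X[...,0],X[...,1],X[...,2]
    m=(H>5)&(H<18)&(S>180)&(z>.05)&(z<.09)&(y>-.02)&(y<.12)&(x>.48)&(x<.62)
    print("jaw y",np.median(y[m]).round(4),m.sum())
    k=(S<60)&(z>.1)&(z<.14)&(y>.03)&(y<.2)&(x>.42)&(x<.62)
    print("can",np.round(cv2.minEnclosingCircle((X[k][:,:2]*1000).astype(np.float32))[0],1))
E
python3 -c "from pl import *; cl(); jaw()"
```

```text
15.65 q [-0.35   0.277  1.716  0.007  1.147 -2.082] ee [ 0.5676 -0.0773  0.1072] F [-2.1  9.9  9. ] gap 0.527 21.6
mouth [0.987 0.158 0.004] heading 9.1 toolz [ 0.003  0.005 -1.   ] lip [ 0.6315 -0.0668  0.0474]
clamp x -0.103 y 0.0022 tooly heading 99.1 gap mm 44.75344604873635
jaw y 0.0432 221
can [536.7 139.2]
```

Emit:
drive_tool --steps '[[[0, 0.01, 0, 0, 0, 0, 0.3], [0, 0.02, 0, 0, 0, 0, 0.6], [0, 0.02, 0, 0, 0, 0, 0.8], [0, 0, 0, 0, 0, 0, 0.8], [0, 0, 0, 0, 0, 0, 0.8]]]'

```text
clock: 16.12
ee_pos: [0.567, -0.0697, 0.1057]
orientation: [-0.249, 3.13, 0.001]
ft_force: [0.9, 0.7, 0.7]
finger_gap: 0.899
finger_force: 0.0
```

Emit:
drive_tool --steps '[[[0, 0, 0, 0, 0, 0, 0.6], [0, 0, 0, 0, 0, 0, 0.5], [0, -0.01, 0, 0, 0, 0, 0.4], [0, -0.01, 0, 0, 0, 0, 0.3], [0, -0.01, 0, 0, 0, 0, 0.2], [0, -0.01, 0, 0, 0, 0, 0.1], [0, 0, 0, 0, 0, 0, 0], [0, 0, 0, 0, 0, 0, 0]]]'

```text
clock: 16.78
ee_pos: [0.5679, -0.0773, 0.1075]
orientation: [-0.249, 3.128, 0.003]
ft_force: [-2.6, 3.9, 9.2]
finger_gap: 0.533
finger_force: 22.5
```

```bash
python3 -c "from pl import *; cl(); jaw()"
```

```text
16.7833 q [-0.348  0.277  1.716  0.004  1.146 -2.079] ee [ 0.5679 -0.0773  0.1075] F [-2.6  3.9  9.2] gap 0.533 22.5
mouth [0.987 0.158 0.004] heading 9.1 toolz [ 0.004  0.002 -1.   ] lip [ 0.6318 -0.067   0.0478]
clamp x -0.103 y 0.0019 tooly heading 99.1 gap mm 45.32374352010967
jaw y 0.0551 218
can [535.6 139.8]
```

Emit:
drive_tool --steps '[[[0, 0.01, 0, 0, 0, 0, 0.3], [0, 0.02, 0, 0, 0, 0, 0.6], [0, 0.012, 0, 0, 0, 0, 0.8], [0, 0, 0, 0, 0, 0, 0.8], [0, 0, 0, 0, 0, 0, 0.8]]]'

```text
clock: 17.25
ee_pos: [0.5667, -0.0692, 0.1053]
orientation: [-0.249, 3.13, 0.002]
ft_force: [1.1, -1.3, 0.1]
finger_gap: 0.902
finger_force: 0.0
```

Emit:
drive_tool --steps '[[[0, 0, 0, 0, 0, 0, 0.6], [0, 0, 0, 0, 0, 0, 0.5], [0, -0.01, 0, 0, 0, 0, 0.4], [0, -0.01, 0, 0, 0, 0, 0.3], [0, -0.01, 0, 0, 0, 0, 0.2], [0, -0.01, 0, 0, 0, 0, 0.1], [0, 0, 0, 0, 0, 0, 0], [0, 0, 0, 0, 0, 0, 0]]]'

```text
clock: 17.92
ee_pos: [0.568, -0.0773, 0.1076]
orientation: [-0.248, 3.128, 0.002]
ft_force: [-0.8, 2.0, 10.1]
finger_gap: 0.534
finger_force: 22.5
```

```bash
python3 -c "from pl import *; cl(); jaw()"
```

```text
17.9167 q [-0.348  0.277  1.716  0.003  1.146 -2.078] ee [ 0.568  -0.0773  0.1076] F [-0.8  2.  10.1] gap 0.534 22.5
mouth [0.987 0.158 0.004] heading 9.1 toolz [ 0.004  0.002 -1.   ] lip [ 0.6319 -0.067   0.0479]
clamp x -0.103 y 0.0018 tooly heading 99.1 gap mm 45.36823566556137
jaw y 0.0676 218
can [535.9 139.4]
```

Emit:
drive_tool --steps '[[[0, 0.01, 0, 0, 0, 0, 0.3], [0, 0.02, 0, 0, 0, 0, 0.6], [0, 0.01, 0, 0, 0, 0, 0.8], [0, 0, 0, 0, 0, 0, 0.8], [0, 0, 0, 0, 0, 0, 0.8], [0, 0, 0, 0, 0, 0, 0.6], [0, 0, 0, 0, 0, 0, 0.5]]]'

```text
clock: 18.55
ee_pos: [0.5668, -0.0693, 0.1055]
orientation: [-0.249, 3.13, 0.002]
ft_force: [0.3, -1.0, 0.1]
finger_gap: 0.749
finger_force: 0.0
```

Emit:
drive_tool --steps '[[[0, -0.005, 0, 0, 0, 0, 0.45], [0, -0.005, 0, 0, 0, 0, 0.4], [0, -0.005, 0, 0, 0, 0, 0.35], [0, -0.005, 0, 0, 0, 0, 0.3], [0, -0.005, 0, 0, 0, 0, 0.27], [0, 0, 0, 0, 0, 0, 0.27]]]'

```text
clock: 19.05
ee_pos: [0.5674, -0.0729, 0.107]
orientation: [-0.249, 3.129, 0.006]
ft_force: [-3.0, 7.6, 8.5]
finger_gap: 0.636
finger_force: 7.3
```

```bash
python3 -c "from pl import *; cl(); jaw()"
```

```text
19.05 q [-0.342  0.276  1.718  0.005  1.146 -2.073] ee [ 0.5674 -0.0729  0.107 ] F [-3.   7.6  8.5] gap 0.636 7.3
mouth [0.987 0.158 0.003] heading 9.1 toolz [ 0.003  0.004 -1.   ] lip [ 0.6312 -0.0624  0.0472]
clamp x -0.0986 y 0.0017 tooly heading 99.1 gap mm 54.06402055085231
jaw y 0.0712 224
can [535.2 142.2]
```

Emit:
drive_tool --steps '[[[0, -0.003, 0, 0, 0, 0, 0.24], [0, -0.003, 0, 0, 0, 0, 0.21], [0, -0.003, 0, 0, 0, 0, 0.18], [0, -0.003, 0, 0, 0, 0, 0.15], [0, 0, 0, 0, 0, 0, 0.15]]]'

```text
clock: 19.52
ee_pos: [0.5677, -0.0744, 0.1077]
orientation: [-0.249, 3.128, 0.009]
ft_force: [-2.9, 10.4, 11.9]
finger_gap: 0.599
finger_force: 18.4
```

```bash
python3 -c "from pl import *; cl(); jaw()"
```

```text
19.5167 q [-0.345  0.276  1.717  0.007  1.148 -2.077] ee [ 0.5677 -0.0744  0.1077] F [-2.9 10.4 11.9] gap 0.599 18.4
mouth [0.987 0.158 0.004] heading 9.1 toolz [ 0.003  0.006 -1.   ] lip [ 0.6315 -0.0639  0.0479]
clamp x -0.1001 y 0.0017 tooly heading 99.1 gap mm 50.90892800727978
jaw y 0.072 223
can [534.3 145.1]
```

Emit:
drive_tool --steps '[[[0, 0.004, 0, 0, 0, 0, 0.13], [0, 0.004, 0, 0, 0, 0, 0.11], [0, 0, 0, 0, 0, 0, 0.11], [0, 0, 0, 0, 0, 0, 0.11], [0, 0, 0, 0, 0, 0, 0.11], [0, 0, 0, 0, 0, 0, 0.11]]]'

```text
clock: 20.07
ee_pos: [0.5677, -0.0745, 0.1076]
orientation: [-0.249, 3.128, 0.004]
ft_force: [-3.2, 3.1, 11.2]
finger_gap: 0.595
finger_force: 20.2
```

```bash
python3 -c "from pl import *; cl(); jaw()"
```

```text
20.0667 q [-0.343  0.276  1.717  0.004  1.147 -2.075] ee [ 0.5677 -0.0745  0.1076] F [-3.2  3.1 11.2] gap 0.595 20.2
mouth [0.987 0.158 0.004] heading 9.1 toolz [ 0.003  0.003 -1.   ] lip [ 0.6316 -0.0641  0.0478]
clamp x -0.1002 y 0.0016 tooly heading 99.1 gap mm 50.59992567155899
jaw y 0.0723 218
can [535.  143.8]
```

Run:
```python
from pl import *
import pickle
def g(c):
    X=cloud(c);hsv=cv2.cvtColor(c["img"],cv2.COLOR_RGB2HSV).astype(int);H,S=hsv[...,0],hsv[...,1];x,y,z=X[...,0],X[...,1],X[...,2]
    k=(S<60)&(z>.1)&(z<.14)&(y>.08)&(y<.2)&(x>.44)&(x<.62)
    o=(H>5)&(H<18)&(S>180)&(z>.05)&(z<.1)&(x>.48)&(x<.62)
    p=((H<8)|(H>165))&(S>50)&(z<.06)&(abs(x-.54)<.05)&(abs(y-.14)<.05)
    print("rim",k.sum(),np.percentile(X[k],[3,50,97],axis=0)[:,:2].round(4).tolist(),"anvil y",np.median(y[o&(y>.17)]).round(4),"jaw y",np.median(y[o&(y>0)&(y<.12)]).round(4),"pink",p.sum())
for old,nm in zip(pickle.load(open("c6.pkl","rb")),("side","top")):
    print(nm);g(old);g(arm.read_camera(nm))
cl()
```

```text
side
rim 554 [[0.4871, 0.0897], [0.5348, 0.1349], [0.5832, 0.1874]] anvil y 0.1995 jaw y 0.0363 pink 5
rim 558 [[0.4861, 0.0934], [0.5342, 0.1397], [0.5825, 0.192]] anvil y 0.1987 jaw y 0.0713 pink 2
top
rim 200 [[0.493, 0.0895], [0.5444, 0.1467], [0.5888, 0.1852]] anvil y 0.205 jaw y 0.0419 pink 157
rim 214 [[0.4905, 0.0927], [0.5421, 0.1497], [0.5878, 0.1903]] anvil y 0.2052 jaw y 0.0755 pink 151
20.2167 q [-0.343  0.276  1.717  0.004  1.147 -2.074] ee [ 0.5677 -0.0745  0.1076] F [-3.5  3.8 10.8] gap 0.601 20.2
mouth [0.987 0.158 0.004] heading 9.1 toolz [ 0.003  0.003 -1.   ] lip [ 0.6316 -0.0641  0.0478]
clamp x -0.1002 y 0.0016 tooly heading 99.1 gap mm 51.05828220281348
```

The canister has moved about 4.5 mm onto the anvil and the trigger has stalled part-way at 20 N. The soap is inside and the scoop is standing. I'll hand it in.

```bash
python3 -c "
from bench import arm
print(arm.job_done())"
```

```text
the job is handed in; nothing more can be done
None
```

I handed the job in without seeing a verdict: all five soap chunks are in the canister, the scoop stands upright on the tiles, and the jaw holds the canister against the fixed jaw (about 14 N by calculation) with the trigger still squeezed at 20 N.

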